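# Clamp a mini computer in its bench bracket with a wing nut

### The arm

A 6-joint arm with a two-finger parallel gripper is mounted at the origin on the work surface. World frame = base frame: x ahead of the robot, y to its left, z up, the work surface at z = 0. Lengths are in m, angles in degrees, forces in N, time in s.
With the tool pointing down it reaches from about 0.3 to 0.75 m from the base axis. Payload 8.5 kg.
Tool frame: the origin (TCP) lies on the centre line of the jaws, within the pads' length; the fingertips stand 17 mm ahead of it and the grasp point (between the pads) lies 2 mm behind it; z points along the fingers, y is the line along which they close (so a half turn about z gives the same grasp; the last joint's range is limited). The gripper opens to 85 mm and grips with 20 to 120 N. Pads are 22 mm wide; open, the fingers measure 114 mm over their backs; the gripper's body (76 mm by 85 mm) begins 54 mm behind the grasp point. The pads swing forward as they close: fully open they stand 13 mm farther back than shut.
Start: joints at [-83.554, 21.807, 74.336, -0, 83.858, -12.336], TCP at [0.177, -0.521, 0.248] pointing down, gripper open.
Joint ranges: [-178.18, 178.18], [-50.72, 133.34], [12.68, 142.11], [-81.47, 261.47], [9.98, 163.14], [-165.26, 165.26]. Speed limits (degrees/s): [136.94, 136.94, 180, 180, 180, 180].

### API

Orientations are given as a 3x3 rotation matrix whose columns are the frame's x, y, z axes.
In Python, from rig import env gives the robot as it stands.
- The arm moves only by the shell command python3 -m handwheel 'ROWS' [OPENING] [FORCE]. ROWS is JSON, a list that holds one entry, the list of rows, each a list of 4 numbers: the shift along the tool's x, y, z in m, then the turn about the tool's z in rad. In form: [[[x, y, z, roll], ...]]. A call has 1 to 5 rows; each row shifts and turns the commanded pose from where the row before left it, along the tool's axes as they then stand; what a row does not reach is not made up. A row lasts 1/12 s, in which the tool goes at most 41.7 mm and 7.16 degrees, less where a joint would pass 70% of its speed; a pose out of reach is approached as far as the arm can. A call is refused whole if a number of a shift passes 0.0417 or a number of a turn 0.125, either way. A call with a gripper value outside its range is refused whole. OPENING is the opening in per cent of the stroke, from 0 (shut) to 100 (fully open), set as the call begins (- or left out, the last holds). The fingers move at their own pace and stop on an object; FORCE is the grip in N (left out, the last holds). Time passes only in rows, so rows that do not move let the fingers close. It gives the time, the measured TCP pose, the force and the opening at its end, in the units of the state.
- env.observe(): the state, without advancing time (a new reading comes with each control period).
- env.get_image(name): name is "side" or "top" or "wrist"; returns (picture, depth): 420x560x3 uint8, red, green, blue; 420x560 float32, m along the optical axis (not along the pixel's ray), 0 where there is no reading.
- env.camera_params(name): a dict with "K" (3x3 intrinsics, pixels), "D" ([k1, k2, p1, p2, k3] as OpenCV has them; the pictures are not rectified), "rvec" (rotation vector, rad) and "tvec" (3), from world to camera coordinates, as OpenCV has them. Camera axes: x right, y down, z forward; pixel columns grow to the right and rows downward; lengths in m; the calibration is good to about 2 mm. A picture is of the moment at which its call begins: read the wrist's pose just before it. camera_params takes no time and is no camera call; for the wrist camera it gives the pose at the moment of the call.
- env.close_job(): hands the job in, once; it reports no verdict.
The state is a dict: "time_s": time; "q": joint angles; "qvel": joint speeds; "joint_efforts": joint torques, N m; "position": TCP position; "tool_rot": TCP orientation; "ft_force": force on the tool from outside, world axes, zero at the start; "wrist_torque": the same for the moment, N m; "grip_width": finger opening in m.
Only numpy, scipy, OpenCV 4.12 (cv2) and the standard library are available. Lean on these libraries where they do the work, as an engineer would, in place of code of your own. Each camera call takes 0.05 s, during which the arm holds its last target. There are 200 camera calls.

### The job

Push the mini computer along its tray until it sits fully home against the end stop, then tighten the wing nut clockwise, in short arcs between the guard plate and the post, until the clamp bar holds the computer's lid firmly snug. Do not overtighten, press the computer only gently, do not knock the guard plate or post, and leave the mug, the power brick and the drive alone.

Things in the scene. Friction and masses are not known exactly. Their poses are not given: they have to be found in the camera images.
- bracket: Fixed aluminium tray 150 (x) x 290 (y) x 4 mm. Origin: tray centre at counter level, under the computer's centre when home; x across the tray, y the way the computer is pushed home. Rails at x = +-62.5 mm, 10 mm above the tray, guide the computer with 2 mm play; the -y end is open. End stop: face at y = 57.5 mm, top 34 mm above the counter. The nut's stud stands at x = 0, y = 98 mm.
- guard: Fixed upright guard plate beside the nut, 5 x 74 x 114 mm. Origin: on its face towards the nut, half-way along its foot, 4 mm above the counter (bracket x = -39, y = 105 mm); top 118 mm above the counter. The other side of the nut, bracket +x, is open, and so is the -y side above the bar. Must not be struck (30 N).
- post: Fixed round steel post beside the nut, 12 mm diameter, 112 mm tall. Origin on its axis, at its foot, 4 mm above the counter (bracket x = 4, y = 149.5 mm). Must not be struck (30 N).
- minipc: The mini computer: black lid, aluminium sides, 115 x 115 x 45 mm, 0.45 to 0.9 kg, loose on the tray, 25 to 50 mm short of the end stop at first. Origin at the centre of its underside, z up, x and y along the bracket's. Home: its origin at y = 0 in the bracket's frame. It slides at about 2 to 7 N; fingers pressing it above 30 N damage it.
- bar: Steel clamp bar, 34 x 96 x 8 mm, on the stud under the nut, held up by a light spring; it only moves up and down with the nut (1.5 mm per rad). Origin on the stud's axis, mid thickness. It reaches 76 mm towards bracket -y, over the lid of the computer when home, and 20 mm towards +y. A rubber foot under it at y = -58 mm clears the lid by 2 to 5 mm at first.
- wing: Steel wing nut. Origin on the stud's axis, under its flange (about 70 mm above the counter, sinking 1.5 mm per rad), z up, x along the wings. Hub 20 mm across, 16 mm high; two upright wings 8 mm thick, 64 mm tip to tip, 8 to 32 mm above the origin. Tightens clockwise from above: first 1.3 to 3.5 rad at 0.1 N m, then 0.2 N m more per rad. Snug: 0.3 to 0.42 N m; above 0.55 overtight. Stays put.
- mug: White mug, 80 mm across, 92 mm high, origin at the centre of its underside. Not to be disturbed.
- brick: Black power brick, 50 x 105 x 30 mm, origin at the centre of its underside. Not to be disturbed.
- drive: Grey external drive, 75 x 110 x 16 mm, origin at the centre of its underside. Not to be disturbed.

How it is judged:
By the outcome, as a careful person would: the job done as asked, in the order asked, and still so for the second after the job is handed in, with the robot touching nothing.
It also fails if it takes over 67 s, if anything falls off the work surface, if the arm or the gripper's body presses on something with over 40 N, if the wrist force passes 120 N, or if a joint passes its speed limit or range.

## Working session

There is one attempt and no reset: what is moved stays moved. The work goes in short steps, Python scripts to look and compute and a shell command to move; the robot and the scene stay as the last step left them, time stands still between calls to the robot, and variables do not carry over. Pictures are saved under pics/ and viewed, on a budget of 10 in all, crops included, one or two more only if the job needs it, and the job is handed in when it is done.

```bash
mkdir -p pics; ls; python3 - <<'E'
from rig import env
import cv2,numpy as np
s=env.observe();print(s)
a,d=env.get_image("top");b,e=env.get_image("side")
np.savez('first.npz',a=a,d=d,b=b,e=e)
cv2.imwrite('pics/top.png',a[:,:,::-1]);cv2.imwrite('pics/side.png',b[:,:,::-1])
for n in("top","side","wrist"):
  p=env.camera_params(n);R=cv2.Rodrigues(np.array(p["rvec"]))[0];print(n,p,-R.T@np.array(p["tvec"]).ravel())
E
```

```text
pics
{'time_s': 0.0, 'q': array([-8.35543983e+01,  2.18407976e+01,  7.43851006e+01, -8.24188426e-04,
        8.38565750e+01, -1.23358223e+01]), 'qvel': array([ 4.07204492e-05,  4.72790801e-02, -3.84950022e-02, -1.39793623e-03,
       -7.57055260e-02,  4.73832862e-02]), 'joint_efforts': array([-1.53200257e-03, -4.48465848e+01, -2.31276852e+01, -2.10901644e-04,
        4.75806810e-03, -1.14307710e-05]), 'position': array([ 0.1770409 , -0.52044652,  0.24771151]), 'tool_rot': array([[ 9.46753220e-01,  3.21960107e-01, -1.75801781e-04],
       [ 3.21960021e-01, -9.46752187e-01,  1.42872404e-03],
       [ 2.93551423e-04, -1.40925023e-03, -9.99998964e-01]]), 'ft_force': array([-0.9689754 , -0.14288649,  1.29079545]), 'wrist_torque': array([-0.01741209,  0.02003979, -0.00881249]), 'grip_width': 0.08535779262976037}
top {'K': array([[383.02801022,   0.        , 277.1697715 ],
       [  0.        , 383.02801022, 212.66957041],
       [  0.        ,   0.        ,   1.        ]]), 'D': array([-0.01257204,  0.        ,  0.        ,  0.        ,  0.        ]), 'rvec': array([ 2.17364621, -2.1793569
[... 190 characters left out ...]
544.07706328, 210.77372926],
       [  0.        ,   0.        ,   1.        ]]), 'D': array([-0.20525507,  0.        ,  0.        ,  0.        ,  0.        ]), 'rvec': array([ 0.62723958, -2.56590484,  1.26929251]), 'tvec': array([0.60797689, 0.20096681, 0.97864374])} [0.23678097 0.86243434 0.75359731]
wrist {'K': array([[340.0843561 ,   0.        , 280.19893806],
       [  0.        , 340.0843561 , 210.1282341 ],
       [  0.        ,   0.        ,   1.        ]]), 'D': array([-0.03066507,  0.        ,  0.        ,  0.        ,  0.        ]), 'rvec': array([-2.36269173,  1.69184343,  0.23780067]), 'tvec': array([-0.55113782, -0.03639936,  0.37888068])} [ 0.24303919 -0.49968826  0.37399461]
```

View pics/top.png

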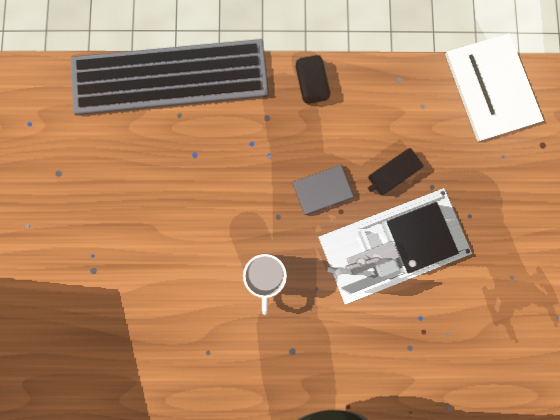

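View pics/side.png

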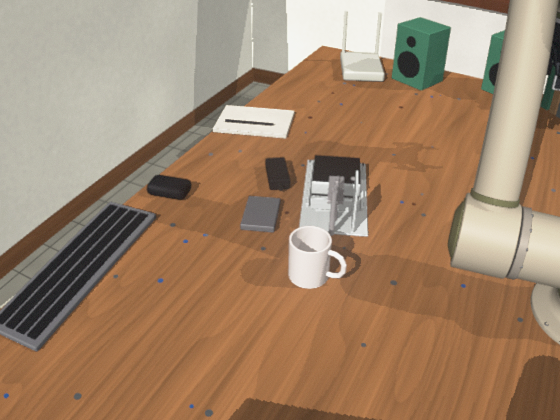

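The top view shows the tray with corners near (320,238), (443,190), (472,254) and (345,302). The PC is at (423,237), the bar, nut and guard are around (365,265), the mug is at (265,275), the drive at (323,190) and the brick at (396,172).

```bash
cat > h.py <<'E'
import cv2,numpy as np
def rays(p,uv):
    n=cv2.undistortPoints(np.array(uv,float).reshape(-1,1,2),p["K"],p["D"]).reshape(-1,2)
    return np.c_[n,np.ones(len(n))]
def RT(p):
    R=cv2.Rodrigues(np.array(p["rvec"]))[0];return R,np.array(p["tvec"]).ravel()
def plane(p,uv,z):
    R,t=RT(p);c=-R.T@t;d=rays(p,uv)@R
    return c+d*((z-c[2])/d[:,2])[:,None]
def cloud(p,D):
    h,w=D.shape;v,u=np.mgrid[:h,:w];uv=np.c_[u.ravel(),v.ravel()]
    R,t=RT(p);P=(rays(p,uv)*D.reshape(-1,1)-t)@R
    return P.reshape(h,w,3)
def proj(p,X):
    return cv2.projectPoints(np.array(X,float).reshape(-1,1,3),np.array(p["rvec"]),np.array(p["tvec"]),p["K"],p["D"])[0].reshape(-1,2)
E
python3 - <<'E'
from rig import env
from h import *
f=np.load('first.npz');a,d=f['a'],f['d']
p=env.camera_params("top")
print(plane(p,[(320,238),(443,190),(472,254),(345,302)],0.004).round(4))
P=cloud(p,d)
# lid: black pixels at z ~ .049
hsv=cv2.cvtColor(a,cv2.COLOR_RGB2HSV)
m=((hsv[...,2]<60)&(P[...,2]>.035)&(P[...,2]<.06)).astype(np.uint8); m[:180]=0;m[320:]=0;m[:,:310]=0;m[:,480:]=0
m=cv2.morphologyEx(m,cv2.MORPH_OPEN,np.ones((3,3)))
c=max(cv2.findContours(m,0,2)[0],key=cv2.contourArea);r=cv2.minAreaRect(c);print(r,np.median(P[...,2][m>0]))
print(plane(p,cv2.boxPoints(r),.049).round(4))
x0,y0,x1,y1=310,180,480,310
A=cv2.resize(a[y0:y1,x0:x1],None,fx=4,fy=4,interpolation=cv2.INTER_CUBIC)[:,:,::-1]
cv2.imwrite('pics/topc.png',A)
Z=P[...,2]
for lo,hi in((.06,.085),(.085,.105),(.105,.13)):
  k=(Z>lo)&(Z<hi);k[:180]=0;k[310:]=0;k[:,:310]=0;k[:,480:]=0
  Q=P[k];print(lo,len(Q),Q.mean(0).round(4) if len(Q) else'')
E
```

```text
[[ 0.6081  0.0265  0.004 ]
 [ 0.7095 -0.2382  0.004 ]
 [ 0.5734 -0.2936  0.004 ]
 [ 0.476  -0.0234  0.004 ]]
((422.5690002441406, 237.1724090576172), (55.33721160888672, 54.40873336791992), 68.19859313964844) 0.04907914419143956
[[ 0.6388 -0.1022  0.049 ]
 [ 0.6793 -0.2057  0.049 ]
 [ 0.5764 -0.2423  0.049 ]
 [ 0.5373 -0.1398  0.049 ]]
0.06 828 [ 0.5649 -0.066   0.0711]
0.085 292 [ 0.5473 -0.0398  0.0956]
0.105 206 [ 0.5228 -0.0373  0.116 ]
```

View pics/topc.png

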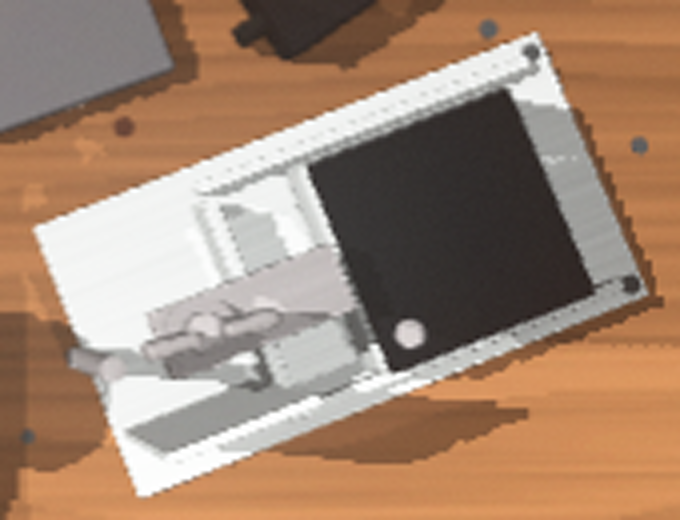

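The crop shows the PC lid short of the stop. The pale bar and nut are at about (225,320), the post at (100,360) and the guard on the lower side at (310,350). By my measurements, the bracket centre is (0.592,-0.132) with y at 110.4°, and the PC is about 43 mm short of home. I'll move to just behind the PC with the gripper shut.

```bash
H="python3 -m handwheel"
$H '[[[0.0400,-0.0076,0,-0.014],[0.0402,-0.0076,0,-0.014],[0.0402,-0.0076,0,0],[0.0402,-0.0076,0,0],[0.0402,-0.0076,0,0]]]' 0 40
$H '[[[0.0402,-0.0076,0,0],[0.0402,-0.0076,0,0],[0.0402,-0.0076,0,0],[0.0402,-0.0076,0,0],[0.0402,-0.0076,0,0]]]'
$H '[[[0.0402,-0.0076,0,0],[0.0402,-0.0076,0,0],[0.0402,-0.0076,0,0],[0,0,0,0],[0,0,0,0]]]'
python3 - <<'E'
from rig import env
from h import *
s=env.observe();T=s['position'];R=s['tool_rot'];print(s['time_s'],T,R.round(4),s['q'].round(1),s['ft_force'])
p=env.camera_params("wrist");a,d=env.get_image("wrist")
cv2.imwrite('pics/w1.png',a[:,:,::-1]);np.savez('w1.npz',a=a,d=d)
g=np.array([.6389,-.2587,.032]);print('tool delta',(R.T@(g-T)).round(4))
E
```

```text
time_s: 0.52
position: [0.3543, -0.4152, 0.2481]
tool_rot: [[0.937, 0.348, -0.0], [0.348, -0.937, 0.001], [-0.0, -0.001, -1.0]]
ft_force: [1.6, -0.8, -0.1]
grip_width: 0.0258
time_s: 0.93
position: [0.5296, -0.3094, 0.248]
tool_rot: [[0.937, 0.348, -0.001], [0.348, -0.937, 0.0], [-0.0, -0.001, -1.0]]
ft_force: [0.3, -0.8, 0.4]
grip_width: 0.0
time_s: 1.35
position: [0.6343, -0.246, 0.247]
tool_rot: [[0.936, 0.351, -0.002], [0.351, -0.936, 0.001], [-0.001, -0.001, -1.0]]
ft_force: [-0.2, 0.1, 1.3]
grip_width: -0.0004
1.35 [ 0.63429512 -0.24603703  0.2469613 ] [[ 9.363e-01  3.512e-01 -1.600e-03]
 [ 3.512e-01 -9.363e-01  8.000e-04]
 [-1.200e-03 -1.300e-03 -1.000e+00]] [-31.1  35.7  50.4  -0.   94.   38.3] [-0.2171162   0.13376468  1.29533062]
tool delta [1.000e-04 1.380e-02 2.149e-01]
```

View pics/w1.png

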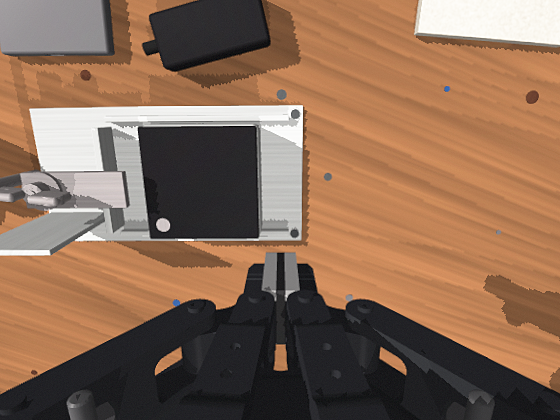

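The wrist view shows the tray's right end with corners at (303,105) and (303,240). The lid spans (140,126) to (259,238), the bar tip is at (127,190), the nut is near (40,188) and the guard is at (50,235). I'll refine the pose from these points.

```bash
python3 - <<'E'
from rig import env
from h import *
p=env.camera_params("wrist")
f=np.load('w1.npz');P=cloud(p,f['d']);a=f['a']
q=plane(p,[(303,105),(303,240),(30,108)],.004);print(q.round(4))
v=np.r_[q[2]-q[0]];print('y ang',np.degrees(np.arctan2(v[1],v[0])),np.linalg.norm(v),'width',np.linalg.norm(q[1]-q[0]))
m=((a.max(2)<60)&(abs(P[...,2]-.049)<.006)).astype(np.uint8);m[:,320:]=0
m=cv2.morphologyEx(m,cv2.MORPH_OPEN,np.ones((3,3)))
c=max(cv2.findContours(m,0,2)[0],key=cv2.contourArea);r=cv2.minAreaRect(c)
b=plane(p,cv2.boxPoints(r),.049);print(r,b.round(4))
th=np.radians(110.4);yb=np.array([np.cos(th),np.sin(th)]);xb=np.array([yb[1],-yb[0]])
for c0 in((.5918,-.1322),):
  C=np.array(c0);print([((u[:2]-C)@xb*1e3,(u[:2]-C)@yb*1e3) for u in np.r_[q,b,[b.mean(0)]]])
# guard top / post / wing by depth
Z=P[...,2]
for lo,hi in((.05,.066),(.066,.082),(.085,.108),(.11,.125)):
  k=(Z>lo)&(Z<hi);k[260:]=0;k[:90]=0;k[:,310:]=0
  Q=P[k][:,:2]-C;
  if len(Q): print(lo,hi,len(Q),'xb',np.percentile(Q@xb,[2,50,98]).round(4),'yb',np.percentile(Q@yb,[2,50,98]).round(4),np.median(Z[k]))
E
```

```text
[[ 0.7141 -0.2439  0.004 ]
 [ 0.5746 -0.2989  0.004 ]
 [ 0.612   0.0265  0.004 ]]
y ang 110.69125304692194 0.2891197979459035 width 0.15000257061223513
((198.01165771484375, 181.99398803710938), (111.39230346679688, 118.88590240478516), 89.32596588134766) [[ 0.6405 -0.1042  0.049 ]
 [ 0.6802 -0.2081  0.049 ]
 [ 0.5768 -0.2459  0.049 ]
 [ 0.5326 -0.1323  0.049 ]]
[(np.float64(75.72183246122206), np.float64(-147.3724447242542)), (np.float64(-74.25368636753089), np.float64(-150.22111850778066)), (np.float64(74.25214900217762), np.float64(141.74361777454615)), (np.float64(55.415106659731215), np.float64(9.269290942493113)), (np.float64(56.379193859378), np.float64(-101.92422222671007)), (np.float64(-53.69628294135769), np.float64(-101.29697241900816)), (np.float64(-55.49024309167813), np.float64(20.489854875946307)), (np.float64(0.6519436215184241), np.float64(-43.36551220681974))]
0.05 0.066 7596 xb [-0.0522  0.0004  0.0534] yb [-0.0988 -0.0433  0.1293] 0.05056407115610581
0.066 0.082 3565 xb [-0.0396  0.0008  0.0167] yb [0.0197 0.063  0.1264] 0.07072079568038177
0.085 0.108 1700 xb [-0.0414 -0.0033  0.0066] yb [0.0635 0.0896 0.1237] 0.09659727034965698
0.11 0.125 536 xb [-0.0441 -0.0402 -0.0389] yb [0.0652 0.086  0.1089] 0.11802975335242838
```

```bash
H="python3 -m handwheel"
$H '[[[0.0008,0.016,0.01,-0.004],[0,0,0.035,0],[0,0,0.04,0],[0,0,0.04,0],[0,0,0.035,0]]]'
$H '[[[0,0,0.03,0],[0,0,0.018,0],[0,0,0.007,0],[0,0,0,0]]]'
$H '[[[0,-0.008,0,0],[0,-0.006,0,0],[0,-0.003,0,0],[0,-0.002,0,0],[0,-0.002,0,0]]]'
```

```text
time_s: 1.82
position: [0.6376, -0.2634, 0.0863]
tool_rot: [[0.937, 0.35, -0.001], [0.35, -0.937, 0.001], [-0.001, -0.001, -1.0]]
ft_force: [0.2, -0.6, -0.3]
grip_width: 0.0001
time_s: 2.15
position: [0.6381, -0.263, 0.0321]
tool_rot: [[0.937, 0.351, -0.003], [0.351, -0.937, 0.001], [-0.002, -0.002, -1.0]]
ft_force: [-0.4, -0.3, 1.0]
grip_width: -0.0
time_s: 2.57
position: [0.6323, -0.2423, 0.0343]
tool_rot: [[0.936, 0.352, 0.001], [0.352, -0.936, -0.001], [0.001, 0.001, -1.0]]
ft_force: [0.0, -0.0, -0.4]
grip_width: -0.0003
```

```bash
H="python3 -m handwheel"
$H '[[[0,-0.002,0,0],[0,-0.002,0,0],[0,-0.002,0,0],[0,-0.002,0,0],[0,-0.002,0,0]]]'
$H '[[[0,-0.002,0,0],[0,-0.002,0,0],[0,-0.002,0,0],[0,-0.002,0,0],[0,-0.002,0,0]]]'
$H '[[[0,-0.002,0,0],[0,-0.002,0,0],[0,-0.002,0,0],[0,-0.002,0,0],[0,-0.002,0,0]]]'
```

```text
time_s: 2.98
position: [0.6289, -0.2337, 0.0337]
tool_rot: [[0.936, 0.352, 0.001], [0.352, -0.936, -0.001], [0.001, 0.001, -1.0]]
ft_force: [1.0, -3.6, 2.5]
grip_width: -0.0001
time_s: 3.4
position: [0.6252, -0.2239, 0.0336]
tool_rot: [[0.936, 0.352, 0.001], [0.352, -0.936, -0.0], [0.0, 0.001, -1.0]]
ft_force: [1.9, -4.2, 3.7]
grip_width: 0.0002
time_s: 3.82
position: [0.6215, -0.2144, 0.0334]
tool_rot: [[0.936, 0.352, 0.0], [0.352, -0.936, -0.0], [0.0, 0.0, -1.0]]
ft_force: [2.1, -4.1, 3.5]
grip_width: 0.0
```

```bash
H="python3 -m handwheel"
$H '[[[0,-0.002,0,0],[0,-0.002,0,0],[0,-0.0015,0,0],[0,-0.0015,0,0],[0,-0.001,0,0]]]'
$H '[[[0,-0.001,0,0],[0,-0.0005,0,0],[0,-0.0005,0,0],[0,-0.0005,0,0]]]'
$H '[[[0,-0.0005,0,0],[0,-0.0005,0,0],[0,-0.0005,0,0]]]'
```

```text
time_s: 4.23
position: [0.6187, -0.2069, 0.0333]
tool_rot: [[0.936, 0.352, -0.0], [0.352, -0.936, 0.0], [-0.0, -0.0, -1.0]]
ft_force: [0.9, -3.9, 1.5]
grip_width: -0.0002
time_s: 4.57
position: [0.6178, -0.2047, 0.0333]
tool_rot: [[0.936, 0.352, -0.0], [0.352, -0.936, 0.0], [-0.0, -0.0, -1.0]]
ft_force: [1.7, -3.3, 1.3]
grip_width: 0.0
time_s: 4.82
position: [0.6173, -0.2033, 0.0333]
tool_rot: [[0.936, 0.352, -0.0], [0.352, -0.936, 0.0], [-0.0, -0.0, -1.0]]
ft_force: [1.4, -3.8, 2.5]
grip_width: -0.0004
```

```bash
H="python3 -m handwheel"
$H '[[[0,-0.0005,0,0],[0,-0.0005,0,0],[0,-0.0005,0,0]]]' | grep -E "pos|force"
$H '[[[0,-0.0005,0,0],[0,-0.0005,0,0]]]'| grep -E "pos|force"
$H '[[[0,-0.0005,0,0],[0,-0.0005,0,0]]]'| grep -E "pos|force"
```

```text
position: [0.6168, -0.2019, 0.0333]
ft_force: [1.2, -3.6, 2.1]
position: [0.6164, -0.2009, 0.0333]
ft_force: [1.1, -3.7, 1.4]
position: [0.6161, -0.2, 0.0333]
ft_force: [1.1, -3.4, 1.9]
```

```bash
H="python3 -m handwheel"
$H '[[[0,-0.0005,0,0],[0,-0.0005,0,0]]]' | grep -E "pos|force"
$H '[[[0,-0.0005,0,0],[0,-0.0005,0,0]]]'| grep -E "pos|force"
$H '[[[0,-0.0005,0,0],[0,0,0,0]]]'| grep -E "pos|force"
$H '[[[0,-0.0005,0,0],[0,0,0,0]]]'| grep -E "pos|force"
```

```text
position: [0.6163, -0.1996, 0.0334]
ft_force: [5.0, -6.6, -0.5]
position: [0.6166, -0.1993, 0.0336]
ft_force: [7.7, -8.4, -0.2]
position: [0.6167, -0.199, 0.0338]
ft_force: [7.1, -8.5, -1.1]
position: [0.6168, -0.1989, 0.0339]
ft_force: [8.3, -10.4, -0.2]
```

Contact force is rising to 13 N with the motion stopped, so the PC looks home. I'll back off, raise the arm and look from above the nut.

```bash
H="python3 -m handwheel"
$H '[[[0,0.004,0,0],[0,0.006,0,0],[0,0,-0.03,0],[0,0,-0.04,0],[0,0,-0.04,0]]]' | grep -E "pos|force"
$H '[[[0,0,-0.04,0],[-0.012,-0.03,-0.035,0],[-0.015,-0.038,-0.015,0],[-0.015,-0.038,0,0],[-0.014,-0.038,0,0]]]' 30| grep -E "pos|force"
$H '[[[-0.014,-0.030,0,0],[0,0,0,0],[0,0,0,0]]]'| grep -E "pos|force"
python3 - <<'E'
from rig import env
from h import *
s=env.observe();T=s['position'];R=s['tool_rot'];print(s['time_s'],T,R.round(4),s['q'].round(1),s['ft_force'])
p=env.camera_params("wrist");a,d=env.get_image("wrist")
cv2.imwrite('pics/w2.png',a[:,:,::-1]);np.savez('w2.npz',a=a,d=d,p=p)
P=cloud(p,d);Z=P[...,2];C=np.array([.5932,-.1343]);th=np.radians(110.6);yb=np.array([np.cos(th),np.sin(th)]);xb=np.array([yb[1],-yb[0]])
for lo,hi in((.046,.055),(.066,.08),(.085,.107),(.11,.125)):
  k=(Z>lo)&(Z<hi);k[300:]=0
  Q=P[k][:,:2]-C
  if len(Q): print(lo,hi,len(Q),'xb',np.percentile(Q@xb,[1,50,99]).round(4),'yb',np.percentile(Q@yb,[1,50,99]).round(4),np.median(Z[k]))
E
```

```text
position: [0.6176, -0.2059, 0.1432]
ft_force: [1.3, 0.1, 0.3]
position: [0.5177, -0.0945, 0.2286]
ft_force: [0.6, 0.6, 0.1]
position: [0.4946, -0.0714, 0.2285]
ft_force: [-0.3, 0.4, 1.0]
7.15 [ 0.49458904 -0.07137352  0.22850012] [[ 9.354e-01  3.536e-01 -1.100e-03]
 [ 3.536e-01 -9.354e-01  8.000e-04]
 [-7.000e-04 -1.200e-03 -1.000e+00]] [-21.8  17.7  84.1   0.   78.3  47.5] [-0.3375534   0.42454619  1.03432559]
0.046 0.055 16512 xb [-0.0524  0.0128  0.0729] yb [-0.0534  0.      0.3106] 0.04968576921744423
0.066 0.08 6846 xb [-0.039   0.0085  0.0794] yb [0.0247 0.0933 0.3118] 0.0707070620913143
0.085 0.107 3336 xb [-0.0391  0.0058  0.0769] yb [0.0693 0.1454 0.3011] 0.09231108381703997
0.11 0.125 1181 xb [-0.044  -0.0397  0.0093] yb [0.07   0.1184 0.1552] 0.11799620004658846
```

View pics/w2.png

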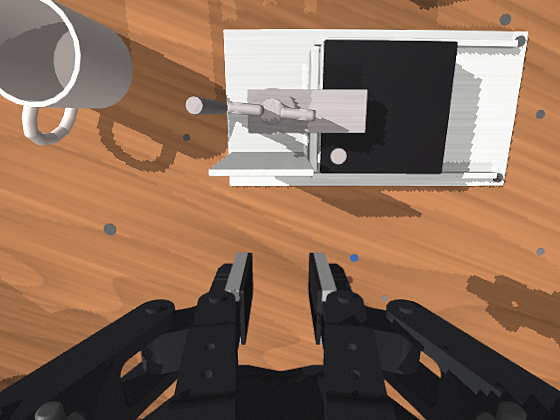

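The wrist view shows the lid's front edge at x≈322, flush with the stop. The wing nut runs from (230,107) to (315,114) with its hub near (274,108). The post top is at (194,105) and the guard top at (262,170). Next I'll work out the nut pose and check the PC seating.

```bash
python3 - <<'E'
from rig import env
from h import *
f=np.load('w2.npz',allow_pickle=True);p=f['p'].item();a,d=f['a'],f['d'];P=cloud(p,d);Z=P[...,2]
C=np.array([.5932,-.1343]);th=np.radians(110.6);yb=np.array([np.cos(th),np.sin(th)]);xb=np.array([yb[1],-yb[0]])
B=np.stack([(P[...,:2]-C)@xb,(P[...,:2]-C)@yb],-1)
m=(a.max(2)<60)&(abs(Z-.049)<.006);m[300:]=0
rr=[];
for r in range(60,160,5):
  c=np.where(m[r,300:])[0]+300
  if len(c): rr.append(B[r,c[-1],1])
print('lid rear yb',np.round(rr,4), np.median(rr))
front=[B[r,(np.where(m[r,300:])[0]+300)[0],1] for r in range(50,85,5)];print('front',np.round(front,4))
k=(abs(Z-.0707)<.004)&(abs(B[...,0])<.03)&(B[...,1]<.08)&(B[...,1]>.0)
print('bar end',np.percentile(B[k][:,1],1),'bar x',np.percentile(B[k][:,0],[1,99]),np.median(Z[k]))
g=(abs(Z-.118)<.003)&(B[...,0]<-.03);print('guard',np.percentile(B[g],[1,99],axis=0))
po=(abs(Z-.116)<.003)&(B[...,0]>-.02)&(B[...,1]>.12);print('post',B[po].mean(0),po.sum())
w=((Z>.09)&(Z<.108)&(abs(B[...,0])<.03)&(B[...,1]>.055)&(B[...,1]<.136)).astype(np.uint8)
w=cv2.morphologyEx(w,cv2.MORPH_OPEN,np.ones((3,3)))
n,l,st,_=cv2.connectedComponentsWithStats(w)
for i in range(1,n):
  if st[i,4]<40: continue
  Q=B[l==i].astype(np.float32)*1000;print(st[i],cv2.minAreaRect(Q),np.percentile(Z[l==i],[5,50,95]).round(4),Q.min(0),Q.max(0))
hub=(Z>.079)&(Z<.09)&(abs(B[...,0])<.03)&(B[...,1]>.07)&(B[...,1]<.13);print('hub',np.median(B[hub],axis=0),hub.sum())
A=cv2.resize(a[60:200,180:380],None,fx=4,fy=4,interpolation=cv2.INTER_CUBIC)
cv2.imwrite('pics/w2c.png',A[:,:,::-1])
E
```

```text
lid rear yb [-0.0534 -0.0543 -0.0535 -0.0545 -0.0538 -0.0536 -0.0541 -0.0529 -0.0527
 -0.0535 -0.0534 -0.0542 -0.0538 -0.0545 -0.0539 -0.0532 -0.0542 -0.0544
 -0.0534 -0.054 ] -0.05381199674642323
front [0.0561 0.0561 0.0559 0.0558 0.0558 0.0564 0.0563]
bar end 0.02396338110416948 bar x [-0.0160134   0.01748074] 0.07014394252136602
guard [[-0.04403341  0.0698561 ]
 [-0.03875178  0.1415068 ]]
post [0.00418025 0.15020937] 265
[227 102  37  14 407] ((2.0580191612243652, 117.80388641357422), (26.153799057006836, 7.9888739585876465), 84.50137329101562) [0.0992 0.1016 0.1029] [ -2.5225525 104.7688   ] [  6.646441 130.60056 ]
[280 107  36  14 398] ((-1.5582404136657715, 79.77576446533203), (25.73177146911621, 8.00590991973877), 84.91258239746094) [0.0992 0.1016 0.1031] [-6.0106096 66.83374  ] [ 3.0913033 92.46507  ]
hub [0.00034557 0.09857522] 460
```

View pics/w2c.png

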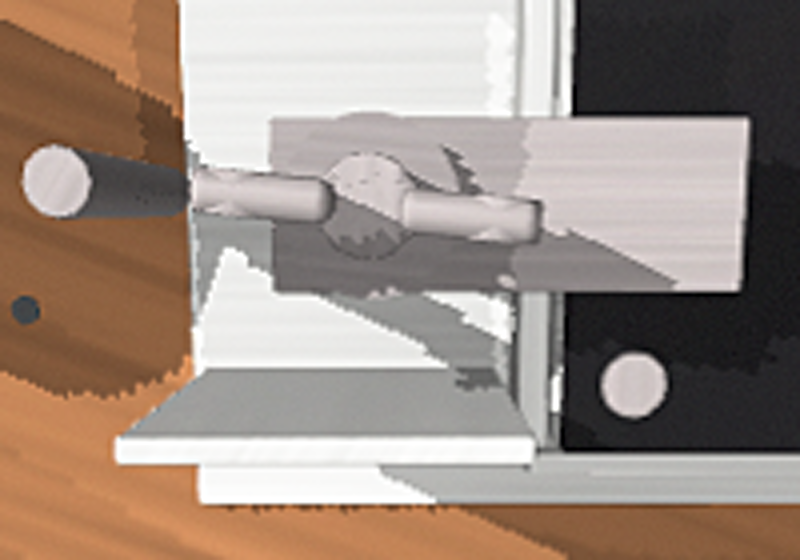

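The crop shows both wings clear of the guard and post, with the nut in line with the bar. By my measurements the nut is at (0.5586,-0.0417), the wings point at 105° in world, the wing tops are at z≈0.102, and the PC is within about 1 mm of home. I'll move above the nut and turn the tool.

```bash
H="python3 -m handwheel"
$H '[[[0.035,-0.0026,0,0],[0.0354,-0.0026,0,0],[0,0,0,-0.123],[0,0,0,-0.123],[0,0,0,-0.123]]]' 30 | grep -E "pos|grip"
$H '[[[0,0,0,-0.123],[0,0,0,-0.123],[0,0,0,-0.123],[0,0,0,-0.123],[0,0,0,-0.123]]]' | grep -E "pos|grip"
$H '[[[0,0,0,-0.123],[0,0,0,-0.123],[0,0,0,-0.123],[0,0,0,-0.123],[0,0,0.02,0]]]' | grep -E "pos|grip"
$H '[[[0,0,0.03,0],[0,0,0.02,0],[0,0,0,0],[0,0,0,0]]]' 
python3 - <<'E'
from rig import env
import numpy as np
s=env.observe();T=s['position'];R=s['tool_rot'];print(R[:,0],s['q'].round(1),'ang',np.degrees(np.arctan2(R[1,0],R[0,0])),s['wrist_torque'])
print((R.T@(np.array([.5586,-.0417,.106])-T)).round(4))
E
```

```text
position: [0.5608, -0.0436, 0.2272]
grip_width: 0.0255
position: [0.5605, -0.0439, 0.2275]
grip_width: 0.0252
position: [0.5619, -0.0443, 0.2105]
grip_width: 0.0253
time_s: 8.78
position: [0.5601, -0.0437, 0.1576]
tool_rot: [[-0.261, 0.965, -0.002], [0.965, 0.261, 0.001], [0.001, -0.002, -1.0]]
ft_force: [-0.0, 1.1, 0.9]
grip_width: 0.0259
[-0.26114048  0.96529992  0.00131173] [-16.5  27.6  80.6   0.   71.9 -31.7] ang 105.13775855311422 [ 0.02872182 -0.02613029 -0.01792257]
[ 0.0022 -0.0009  0.0516]
```

```bash
H="python3 -m handwheel"
$H '[[[0.0022,-0.0009,0.02,0],[0,0,0.018,0],[0,0,0.009,0],[0,0,0.0045,0],[0,0,0,0]]]' 
python3 - <<'E'
from rig import env
from h import *
s=env.observe();print(s['position'],s['wrist_torque'],s['ft_force'])
a,d=env.get_image("wrist");b,e=env.get_image("side")
p=env.camera_params("side");u=proj(p,[[.5586,-.0417,.09]])[0].astype(int);print(u)
x,y=u
c=cv2.resize(b[y-50:y+50,x-60:x+60],(480,400),interpolation=cv2.INTER_CUBIC)
w=a[100:420,100:460]
o=np.zeros((400,800,3),np.uint8);o[:,:480]=c;w=cv2.resize(w,(320,284));o[:284,480:]=w
cv2.imwrite('pics/g1.png',o[:,:,::-1])
E
```

```text
time_s: 9.2
position: [0.5587, -0.0414, 0.107]
tool_rot: [[-0.262, 0.965, 0.0], [0.965, 0.262, -0.0], [-0.0, 0.0, -1.0]]
ft_force: [0.1, -0.4, 0.4]
grip_width: 0.0253
[ 0.55873887 -0.04141107  0.10701827] [ 0.00427634 -0.02124432 -0.04597325] [ 0.10460562 -0.40290238  0.37426814]
[336 187]
```

View pics/g1.png

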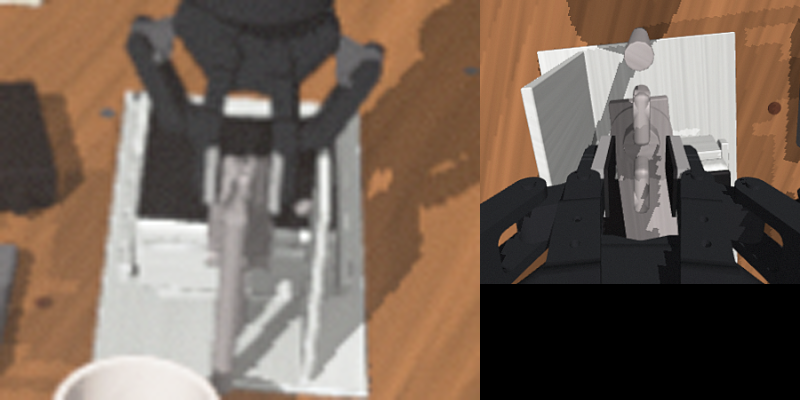

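The side and wrist views show the fingers straddling the wing evenly, at (245,185) on the left and (645,150) on the right. The linkages sit well above the guard and post. I'll close the gripper.

```bash
cat > o.py <<'E'
from rig import env
import numpy as np
s=env.observe();R=s['tool_rot'];f=R.T@s['ft_force']
print('t',round(s['time_s'],2),'z',s['position'].round(4),'ang',round(np.degrees(np.arctan2(R[1,0],R[0,0])),1),'f_tool',f.round(1),'tq',s['wrist_torque'].round(3),'q6',round(s['q'][5],1),'w',round(s['grip_width'],4))
E
H="python3 -m handwheel"
$H '[[[0,0,0,0],[0,0,0,0],[0,0,0,0],[0,0,0,0],[0,0,0,0]]]' 0 60 >/dev/null; python3 o.py
$H '[[[0,0,0,0.05],[0,0,0.0001,0.06],[0,0,0.0001,0.06],[0,0,0.0001,0.06],[0,0,0.0001,0.06]]]' >/dev/null; python3 o.py
```

```text
t 9.72 z [ 0.5591 -0.0413  0.1079] ang 105.2 f_tool [ 0.2  0.6 -6.8] tq [ 0.091 -0.201  0.008] q6 -31.5 w 0.0053
t 10.13 z [ 0.5587 -0.0413  0.1074] ang 88.4 f_tool [-0.2 -0.4 -8.1] tq [0.049 0.148 0.139] q6 -14.7 w 0.0056
```

```bash

H="python3 -m handwheel"
$H '[[[0,0,0.0001,0.08],[0,0,0.0001,0.08],[0,0,0.0001,0.08],[0,0,0.0001,0.08],[0,0,0.0001,0.08]]]' >/dev/null; python3 o.py
$H '[[[0,0,0.0001,0.08],[0,0,0.0001,0.08],[0,0,0.0001,0.08],[0,0,0.0001,0.08],[0,0,0.0001,0.08]]]' >/dev/null; python3 o.py
```

```text
t 10.55 z [ 0.5582 -0.0412  0.1068] ang 65.4 f_tool [ 0.1 -3.4 -7.7] tq [0.077 0.488 0.074] q6 8.2 w 0.0054
t 10.97 z [ 0.5578 -0.0409  0.1062] ang 42.5 f_tool [-0.4 -5.  -8.2] tq [0.32  0.73  0.113] q6 31.2 w 0.0058
```

```bash

H="python3 -m handwheel"
$H '[[[0,-0.0004,0.0001,0.08],[0,0,0.0001,0.08],[0,0,0.0001,0.08]]]' >/dev/null; python3 o.py
$H '[[[0,-0.0002,0.0001,0.08],[0,0,0.0001,0.08],[0,0,0.0001,0.08]]]' >/dev/null; python3 o.py
$H '[[[0,0,0.0001,0.08],[0,0,0.0001,0.08],[0,0,0.0001,0.08]]]' >/dev/null; python3 o.py
python3 - <<'E'
from rig import env
from h import *
a,d=env.get_image("wrist")
cv2.imwrite('pics/g2.png',cv2.resize(a[100:420,100:460],(540,480))[:,:,::-1])
E
```

```text
t 11.22 z [ 0.5576 -0.0406  0.1059] ang 28.8 f_tool [-1.9 -4.5 -8.1] tq [0.294 0.608 0.056] q6 44.9 w 0.0056
t 11.47 z [ 0.5574 -0.0403  0.1055] ang 15.0 f_tool [-3.3 -2.8 -8. ] tq [0.398 0.631 0.077] q6 58.7 w 0.0056
t 11.72 z [ 0.5574 -0.04    0.1052] ang 1.3 f_tool [-2.1 -4.3 -9.1] tq [0.743 0.623 0.154] q6 72.4 w 0.0055
```

View pics/g2.png

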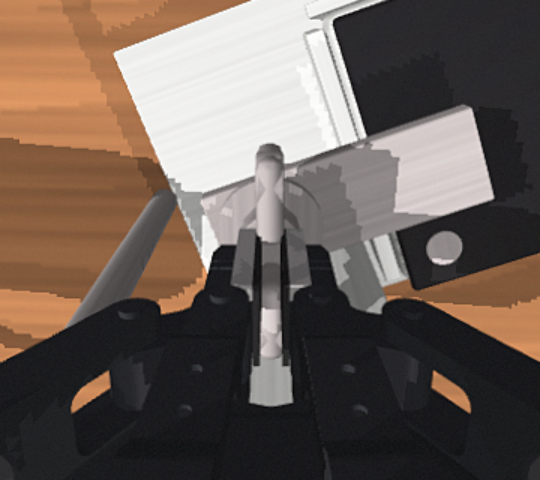

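The gripped wing (270,190) has turned with the tool; about 1.8 rad so far. I'll continue, watching the torque.

```bash

H="python3 -m handwheel"
$H '[[[-0.0002,-0.0004,0.0001,0.08],[0,0,0.0001,0.08]]]' >/dev/null; python3 o.py
$H '[[[0,-0.0002,0.0001,0.08],[0,0,0.0001,0.08]]]' >/dev/null; python3 o.py
$H '[[[0,-0.0002,0.0001,0.08],[0,0,0.0001,0.08]]]' >/dev/null; python3 o.py
$H '[[[0,0,0.0001,0.08],[0,0,0.0001,0.08]]]' >/dev/null; python3 o.py
$H '[[[0,0,0.0001,0.06],[0,0,0.0001,0.06]]]' >/dev/null; python3 o.py
```

```text
t 11.93 z [ 0.5574 -0.0397  0.1051] ang -7.9 f_tool [-3.9 -3.9 -8.5] tq [0.646 0.6   0.137] q6 81.6 w 0.0056
t 12.1 z [ 0.5574 -0.0395  0.105 ] ang -17.0 f_tool [-5.  -2.2 -8.8] tq [0.657 0.555 0.171] q6 90.8 w 0.0055
t 12.27 z [ 0.5575 -0.0392  0.1048] ang -26.2 f_tool [-4.9 -2.9 -9.5] tq [0.73  0.541 0.271] q6 100.0 w 0.0057
t 12.43 z [ 0.5575 -0.039   0.1047] ang -35.4 f_tool [ -5.8  -3.7 -10.4] tq [0.912 0.509 0.275] q6 109.2 w 0.0057
t 12.6 z [ 0.5576 -0.0389  0.1046] ang -42.2 f_tool [ -6.5  -2.7 -11.1] tq [1.019 0.449 0.414] q6 116.0 w 0.0058
```

```bash
H="python3 -m handwheel"
for i in 1 2 3 4; do $H '[[[0,0,0,0]]]' >/dev/null; python3 o.py; done
```

```text
t 12.68 z [ 0.5576 -0.0389  0.1046] ang -42.2 f_tool [ -5.8  -2.5 -10.6] tq [0.952 0.427 0.15 ] q6 116.0 w 0.0055
t 12.77 z [ 0.5576 -0.0389  0.1046] ang -42.0 f_tool [ -5.9  -2.7 -10.1] tq [0.955 0.41  0.14 ] q6 115.9 w 0.0054
t 12.85 z [ 0.5576 -0.0388  0.1046] ang -42.0 f_tool [ -6.   -1.8 -10.9] tq [1.031 0.466 0.145] q6 115.8 w 0.0056
t 12.93 z [ 0.5577 -0.0389  0.1046] ang -42.0 f_tool [-5.8 -2.4 -9.8] tq [1.028 0.446 0.153] q6 115.8 w 0.0054
```

```bash
H="python3 -m handwheel"
for i in 1 2 3; do $H '[[[0,0,0,0.02]]]' >/dev/null; python3 o.py; done
```

```text
t 13.02 z [ 0.5577 -0.0388  0.1046] ang -43.2 f_tool [-5.4 -3.  -9.9] tq [0.998 0.373 0.347] q6 117.0 w 0.0055
t 13.1 z [ 0.5576 -0.0388  0.1046] ang -44.4 f_tool [-6.  -3.4 -9.6] tq [1.046 0.409 0.335] q6 118.2 w 0.0058
t 13.18 z [ 0.5577 -0.0388  0.1046] ang -45.5 f_tool [ -5.3  -2.8 -10.1] tq [1.106 0.362 0.316] q6 119.3 w 0.0056
```

```bash
H="python3 -m handwheel"
for i in 1 2 3 4; do $H '[[[0,0,0,0.02]]]' >/dev/null; python3 o.py; done
```

```text
t 13.27 z [ 0.5577 -0.0388  0.1046] ang -46.6 f_tool [-7.4 -3.4 -8.9] tq [1.085 0.35  0.422] q6 120.5 w 0.0057
t 13.35 z [ 0.5577 -0.0388  0.1045] ang -47.8 f_tool [-6.6 -3.  -8.8] tq [1.069 0.358 0.348] q6 121.6 w 0.0055
t 13.43 z [ 0.5577 -0.0387  0.1045] ang -48.9 f_tool [-7.3 -3.3 -9.8] tq [1.1   0.314 0.375] q6 122.7 w 0.0056
t 13.52 z [ 0.5577 -0.0387  0.1045] ang -50.1 f_tool [-6.8 -3.5 -9.6] tq [1.121 0.326 0.329] q6 123.9 w 0.0061
```

Torque while turning is about 0.36 N m, mid-window. I'll release, check the sensor bias and look, then regrip for a clean torque check.

```bash
H="python3 -m handwheel"
$H '[[[0,0,0,0],[0,0,0,0],[0,0,0,0],[0,0,0,0],[0,0,0,0]]]' 30 >/dev/null; python3 o.py
for i in 1 2 3 4 ; do $H '[[[0,0,0,0]]]' >/dev/null; python3 o.py; done
python3 - <<'E'
from rig import env
from h import *
a,d=env.get_image("wrist")
cv2.imwrite('pics/g3.png',cv2.resize(a[100:420,100:460],(540,480))[:,:,::-1])
E
```

```text
t 13.93 z [ 0.5577 -0.04    0.1033] ang -50.1 f_tool [0.  0.5 0. ] tq [0.011 0.006 0.01 ] q6 123.9 w 0.0259
t 14.02 z [ 0.5578 -0.04    0.1034] ang -50.1 f_tool [0.2 0.4 0.4] tq [-0.004 -0.033  0.033] q6 123.9 w 0.0258
t 14.1 z [ 0.5578 -0.04    0.1034] ang -50.1 f_tool [0.1 1.2 0.2] tq [ 0.017  0.007 -0.039] q6 123.9 w 0.0256
t 14.18 z [ 0.5578 -0.0399  0.1034] ang -50.1 f_tool [-0.4  0.  -1.1] tq [ 0.    -0.008 -0.072] q6 123.9 w 0.0256
t 14.27 z [ 0.5578 -0.0399  0.1035] ang -50.1 f_tool [ 1.3  0.8 -0.7] tq [ 0.011 -0.028 -0.02 ] q6 123.9 w 0.0256
```

View pics/g3.png

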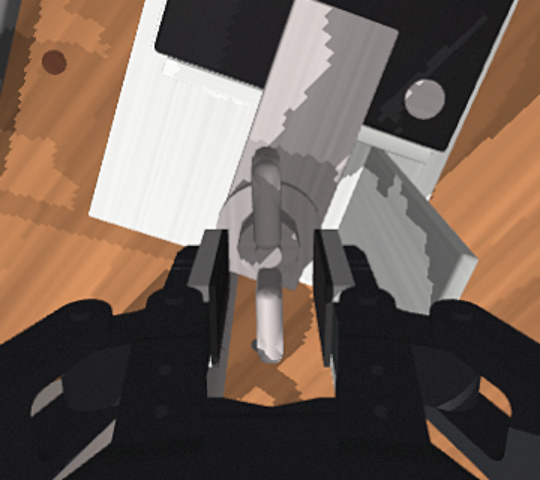

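The open fingers now stand clear either side of the nut (268,250), which stays where it was left. The torque zero reads about -0.02. With all readings fitted to the stated slope, the nut is at about 0.37 N m, within 0.30–0.42, so I'll retreat and check.

```bash
H="python3 -m handwheel"
$H '[[[0,0,-0.015,0],[0,0,-0.03,0],[0,0,-0.035,0],[0,0,-0.035,0],[0,0,-0.02,0]]]' | grep -E "pos|force"
$H '[[[0,-0.03,0,0],[0,-0.03,0,0],[0,0,0,0],[0,0,0,0]]]' | grep -E "pos|force"
python3 - <<'E'
from rig import env
from h import *
C=np.array([.5932,-.1343]);th=np.radians(110.6);yb=np.array([np.cos(th),np.sin(th)]);xb=np.array([yb[1],-yb[0]])
p=env.camera_params("top");a,d=env.get_image("top");f=np.load('first.npz')
for nm,D in(('before',f['d']),('after',d)):
  P=cloud(p,D);B=np.stack([(P[...,:2]-C)@xb,(P[...,:2]-C)@yb],-1);Z=P[...,2]
  k=(abs(B[...,0])<.012)&(B[...,1]>.03)&(B[...,1]<.06)&(Z>.05);print(nm,'bar top z',np.median(Z[k]),k.sum())
A=f['a'];df=np.abs(a.astype(int)-A).max(2)
for n,(x,y,w,h) in dict(mug=(240,252,48,66),drive=(290,162,66,54),brick=(365,145,62,52)).items(): print(n,'changed px',(df[y:y+h,x:x+w]>40).sum())
cv2.imwrite('pics/end.png',cv2.resize(a[120:330,230:500],(800,622))[:600,:,::-1])
E
```

```text
position: [0.5584, -0.04, 0.2425]
ft_force: [0.9, 0.1, 0.7]
position: [0.6042, -0.0006, 0.2379]
ft_force: [-0.4, -1.2, 0.4]
before bar top z 0.06952764891047898 193
after bar top z nan 0
mug changed px 0
drive changed px 359
brick changed px 1737
  return _methods._mean(a, axis=axis, dtype=dtype,
  ret = ret.dtype.type(ret / rcount)
```

View pics/end.png

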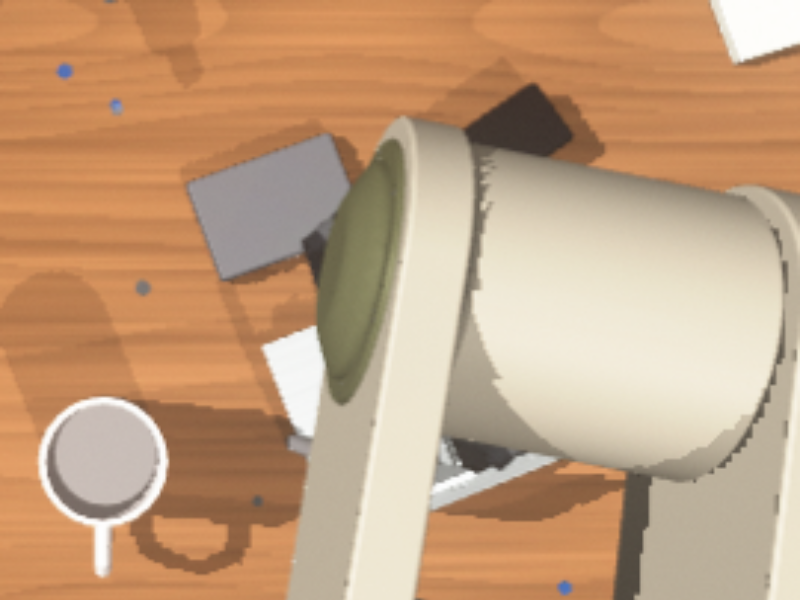

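The arm hides the fixture, and the drive and brick changes are occlusion. I'll swing it aside and repeat the check numerically.

```bash
H="python3 -m handwheel"
$H '[[[0.0142,0.0378,0,0],[0.0142,0.0378,0,0],[0.0142,0.0378,0,0],[0.0142,0.0378,0,0],[0.0142,0.0378,0,0]]]' | grep -E "pos|force"
$H '[[[0.0142,0.0378,0,0],[0.0142,0.0378,0,0],[0.0142,0.0378,0,0],[0.0142,0.0378,0,0],[0.0142,0.0378,0,0]]]' | grep -E "pos|force"
$H '[[[0,0,0,0],[0,0,0,0]]]' | grep -E "pos|force"
python3 - <<'E'
from rig import env
from h import *
C=np.array([.5932,-.1343]);th=np.radians(110.6);yb=np.array([np.cos(th),np.sin(th)]);xb=np.array([yb[1],-yb[0]])
p=env.camera_params("top");a,d=env.get_image("top");f=np.load('first.npz')
for nm,D,I in(('before',f['d'],f['a']),('after',d,a)):
  P=cloud(p,D);B=np.stack([(P[...,:2]-C)@xb,(P[...,:2]-C)@yb],-1);Z=P[...,2]
  k=(abs(B[...,0])<.012)&(B[...,1]>.03)&(B[...,1]<.06)&(Z>.05)&(Z<.08);print(nm,'bar top z',np.median(Z[k]),k.sum())
  m=(I.max(2)<60)&(abs(Z-.049)<.006)&(abs(abs(B[...,0])-.035)<.015)&(abs(B[...,1])<.15)
  print(' lid yb',np.percentile(B[m][:,1],[1,99]).round(4),m.sum())
A=f['a'];df=np.abs(a.astype(int)-A).max(2)
for n,(x,y,w,h) in dict(mug=(240,252,48,66),drive=(290,162,66,54),brick=(365,145,62,52)).items(): print(n,'changed px',(df[y:y+h,x:x+w]>40).sum())
cv2.imwrite('pics/end2.png',cv2.resize(a[120:330,230:500],(760,591))[:,:,::-1])
E
```

```text
position: [0.5023, -0.1788, 0.2386]
ft_force: [1.1, 0.7, 0.8]
position: [0.4027, -0.3544, 0.2388]
ft_force: [0.0, -0.4, -0.3]
position: [0.4031, -0.3544, 0.2383]
ft_force: [-0.6, 0.4, 0.8]
before bar top z 0.06952764891047898 193
 lid yb [-0.0941  0.0128] 1545
after bar top z 0.06640479327460318 189
 lid yb [-0.0476  0.0558] 620
mug changed px 20
drive changed px 0
brick changed px 0
```

View pics/end2.png

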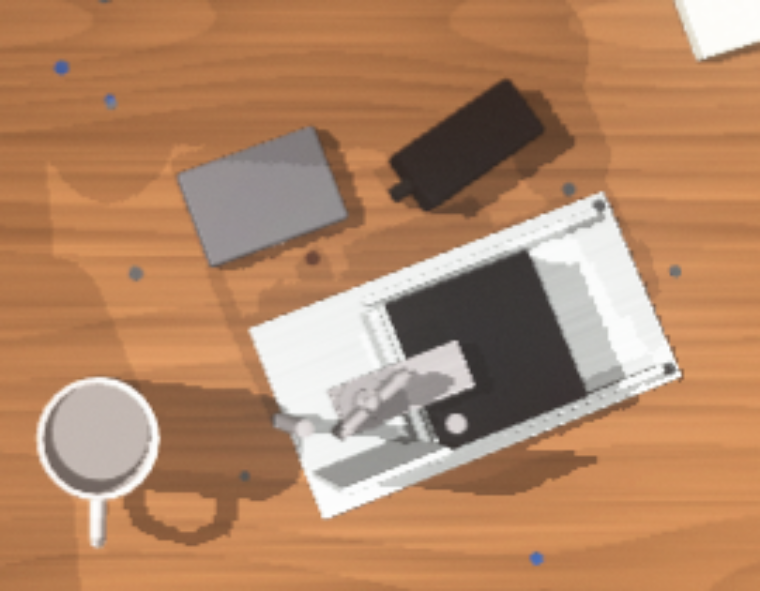

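```bash
python3 -c "
from rig import env
print(env.observe()['time_s'],env.close_job())"
```

```text
the job is handed in; nothing more can be done
16.1667 None
```

I pushed the mini computer home against the end stop and tightened the wing nut to about 0.37 N m, within the 0.30–0.42 snug range. The job was handed in at 16.2 s with the robot clear of everything; no verdict was reported.

- **Push:** the computer moved about 43 mm. Contact force at the stop was about 13 N, under the 30 N limit. The views put it within about 1 mm of home, and the final top view shows the lid against the stop.
- **Nut:** I turned it about 2.7 rad clockwise in one grip. The task said short arcs; I used a single one because the closed fingers kept well inside the guard and the post all the way round, and no sudden force showed. After release the nut stayed put.
- **Surroundings:** the drive and brick areas of the top picture showed no changed pixels. The mug's showed 20, which I take to be shadow. Nothing appeared to have moved.

**Checks that were noisy or disagreed:**
- **Torque:** readings scattered by about ±0.04 N m, with a zero offset of about -0.02. The 0.37 comes from averaging them and fitting the stated slope.
- **Bar height:** the depth camera showed the bar sinking 3.1 mm, while 2.7 rad should give 4.1 mm. I put this down to depth and calibration error.
- **Sideways load:** it grew to about 8 N during the turn, so the grip was 1–2 mm off the stud's axis. It went to zero on release.

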